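Tip and slide handed brackets into their side trays

TASK

Two mirror-image brackets stand on edge in the middle of the bench, each with its upright plate on the side it belongs to. Tip each one over onto its base plate and slide it, without lifting it off the bench, into its own tray: the left-hand one into the blue tray on the left, the right-hand one into the green tray on the right. Push each in squarely until the sprung bumper gives several millimetres, so that the bumper still bears on it when you let go, but do not ram the bumper to its end; leave everything else where it is.

Things in the scene. Friction and masses are not known exactly. Their poses are not given: they have to be found in the camera images.
- left_bracket: left-hand aluminium angle bracket, 0.4 kg, mirror image of the other: base plate 70 (x) x 72 (y) x 8 mm, a flange along its -y edge, an end cheek (8 mm thick, 32 tall) joining both at the +x end. Origin: centre of the base's underside; z up when the base lies flat. At the start the base stands upright, 72 mm tall, underside and origin (36 mm up) facing left
- left_edge (a point): middle of the left-hand bracket's long free base edge, on the inner face (36 mm from the origin, across from the flange). At the start it is the top of the upright plate, 72 mm up. Pushed left near there, from the flange side, the bracket tips about its lower left edge without slipping; it overbalances after about 20 degrees and falls flat
- left_flange (a point): middle of the outer face of the left-hand bracket's flange (70 mm long, 8 mm thick, top 40 mm above the base's underside, outer face flush with the base's -y edge). At the start the bracket stands on this face (40 mm footprint, lying on the robot's right of the upright plate), +x (cheek end) away from the robot within 12 degrees
- right_bracket: right-hand aluminium angle bracket, 0.4 kg, mirror image of the other: base plate 70 (x) x 72 (y) x 8 mm, a flange along its +y edge, an end cheek (8 mm thick, 32 tall) joining both at the +x end. Origin: centre of the base's underside; z up when the base lies flat. At the start the base stands upright, 72 mm tall, underside and origin (36 mm up) facing right
- right_edge (a point): middle of the right-hand bracket's long free base edge, on the inner face (36 mm from the origin, across from the flange). At the start it is the top of the upright plate, 72 mm up. Pushed right near there, from the flange side, the bracket tips about its lower right edge without slipping; it overbalances after about 20 degrees and falls flat
- right_flange (a point): middle of the outer face of the right-hand bracket's flange (70 mm long, 8 mm thick, top 40 mm above the base's underside, outer face flush with the base's +y edge). At the start the bracket stands on this face (40 mm footprint, lying on the robot's left of the upright plate), +x (cheek end) away from the robot within 12 degrees
- left_tray: left tray: blue U-shaped frame fixed to the bench on the robot's left, no floor (only a thin grey liner), rails 26 mm high, 8 mm thick. Origin: middle of its open mouth, on the bench; axes along the world's within 3 degrees. It runs 165 mm from the mouth towards its +y and is 190 mm wide inside
- left_back (a point): middle of the left tray's closed end, on the bench. In front of it, across the tray, a dark stop bar (23 mm tall) carries a black sprung bumper (170 mm wide, 24 mm tall) facing the mouth. The bar is clamped at a depth that differs every time and is not reported: the free bumper's face lies 75 to 115 mm inside the mouth; feel for it
- right_tray: right tray: green U-shaped frame fixed to the bench on the robot's right, no floor (only a thin grey liner), rails 26 mm high, 8 mm thick. Origin: middle of its open mouth, on the bench; axes along the world's within 3 degrees. It runs 165 mm from the mouth towards its -y and is 190 mm wide inside
- right_back (a point): middle of the right tray's closed end, on the bench. In front of it, across the tray, a dark stop bar (23 mm tall) carries a black sprung bumper (170 mm wide, 24 mm tall) facing the mouth. The bar is clamped at a depth that differs every time and is not reported: the free bumper's face lies 75 to 115 mm inside the mouth; feel for it
- left_bumper (a joint): how far the left tray's spring bumper is pressed in (m): 0 free, about 0.6 N per mm, bottoms out at 0.019. A bracket lying flat needs about 2 to 3 N to slide, so friction alone keeps it there when the bumper is left pressed in by up to about 3 mm; pressed farther, it springs back to that
- right_bumper (a joint): how far the right tray's spring bumper is pressed in (m): 0 free, about 0.6 N per mm, bottoms out at 0.019. A bracket lying flat needs about 2 to 3 N to slide, so friction alone keeps it there when the bumper is left pressed in by up to about 3 mm; pressed farther, it springs back to that
- eyepieces (a point): nearest, lowest point of the microscope eyepieces, which overhang the back of the work (170 mm wide in y): keep wrist and arm clear of them; the microscope is fixed
- beaker: bystander: clear beaker, 54 mm across, 66 mm tall; origin under its centre
- tape_roll: bystander: roll of tape lying flat, 68 mm across, 19 mm tall; origin under its centre
- amber_bottle: bystander: amber bottle with a black cap, 51 mm across, 100 mm tall; origin under its centre
- film_carton: bystander: carton, 63 x 108 x 64 mm; origin under its centre

How it is judged:
By the outcome, as a careful person would: the job done as asked, in the order asked, and still so for the second after the job is handed in, with the robot touching nothing.
It also fails if it takes over 69 s, if anything falls off the work surface, if the arm or the gripper's body presses on something with over 40 N, if the wrist force passes 120 N, or if a joint passes its speed limit or range.

ROBOT

A 6-joint arm with a two-finger parallel gripper is mounted at the origin on a cart in front of the work surface, level with it; the furniture and walls round the work are solid. World frame = base frame: x ahead of the robot, y to its left, z up, the work surface at z = 0. Lengths are in m, angles in degrees, forces in N, time in s.
With the tool pointing down it reaches from about 0.375 to 0.9 m from the base axis. Payload 3.1 kg.
Tool frame: the origin (TCP) lies at the very end of the fingers, on their centre line; the grasp point (between the pads) lies 19 mm behind it; z points along the fingers, y is the line along which they close (so a half turn about z gives the same grasp; the last joint's range is limited). The gripper opens to 87 mm and grips with 3 to 60 N. Pads are 19 mm wide; open, the fingers measure 117 mm over their backs; the gripper's body (75 mm by 190 mm) begins 51 mm behind the grasp point.
Start: joints at [56.58, 30.224, 82.088, -0, 67.689, -10.227], TCP at [0.246, 0.574, 0.223] pointing down, gripper open.
Joint ranges: [-176.69, 176.69], [-43.24, 126.21], [12.49, 139.97], [-82, 262], [0, 151.66], [-163.58, 163.58]. Speed limits (degrees/s): [159.86, 159.86, 180, 180, 180, 180].

INTERFACE

Orientations are given as a 3x3 rotation matrix whose columns are the frame's x, y, z axes.
In Python, from rig import bot, imaging gives the robot as it stands.
- The arm moves only by the tool drive_tool, never from a script. Its argument "deltas" is text: rows parted by semicolons, each of 5 numbers parted by spaces: the finger opening in mm, from 0 to 87, then the shift along the world's x, y, z in mm, then the turn about the world's z in rad. In form: jaw dx dy dz twist; .... A call has 1 to 12 rows; each row is the pose to reach, as a shift and turn from the pose commanded when the call began; what a row does not reach only later rows make up. A row lasts 1/10 s, in which the tool goes at most 50 mm and 8.59 degrees, less where a joint would pass 70% of its speed; a pose out of reach is approached as far as the arm can. A call with a gripper value outside its range is refused whole. The fingers move at their own pace and stop on an object; the grip force is fixed at half the most. Time passes only in rows, so rows that repeat a pose let the fingers close. It gives the time, the measured TCP pose, the force, the opening and the grip force at its end, in the units of the state.
- bot.read_state(): the state, without advancing time (a new reading comes with each control period).
- imaging.capture(name): name is "scene" or "side" or "wrist"; returns the picture (480x640x3 uint8, red, green, blue); there is no depth.
- imaging.camera_model(name): a dict with "fx", "fy", "cx", "cy" (pixels), "T" (4x4, takes a point from camera to world coordinates). Camera axes: x right, y down, z forward; pixel columns grow to the right and rows downward; lengths in m; the calibration is good to about 2 mm. The wrist camera is an equidistant fisheye: a pixel r from the principal point sees the ray r / f radians off the axis. A picture is of the moment at which its call begins: read the wrist's pose just before it. camera_model takes no time and is no camera call; for the wrist camera it gives the pose at the moment of the call.
- bot.hand_in(): hands the job in; it is judged then, once.
The state is a dict: "time_s": time; "joint_positions": joint angles; "qvel": joint speeds; "tau": joint torques, N m; "position": TCP position; "tcp_rot": TCP orientation; "force": force on the tool from outside, world axes, zero at the start; "moment": the same for the moment, N m; "opening": opening from 0.0 (shut) to 1.0 (fully open); "grasp_force": force on a finger pad.
Only numpy, scipy, OpenCV 4.12 (cv2) and the standard library are available. Lean on these libraries where they do the work, as an engineer would, in place of code of your own. Each camera call takes 0.05 s, during which the arm holds its last target. There are 200 camera calls.

## Working session

There is one attempt and no reset: what is moved stays moved. The work goes in short steps, Python scripts to look and compute and a tool call to move; the robot and the scene stay as the last step left them, time stands still between calls to the robot, and variables do not carry over. Pictures are saved under pics/ and viewed, at most 10 in all, crops included, and the job is handed in when it is done.

Besides the shell and the picture viewer there is one more tool, called after "Call:" as name(argument=value, ...), one argument or row to a line, values as JSON. drive_tool: Moves the arm, as the interface text tells. Its arguments: {"type":"object","properties":{"deltas":{"type":"string"}},"required":["deltas"]}

```bash
mkdir -p pics
cat > h.py <<'E'
import numpy as np, cv2
from rig import bot, imaging
def ray(m,u,v):
    d=np.array([(u-m['cx'])/m['fx'],(v-m['cy'])/m['fy'],1]);T=np.array(m['T']);return T[:3,3],T[:3,:3]@d
def onz(m,u,v,z):
    o,d=ray(m,u,v);return o+d*(z-o[2])/d[2]
def proj(m,P):
    T=np.array(m['T']);c=T[:3,:3].T@(np.array(P)-T[:3,3]);return m['fx']*c[0]/c[2]+m['cx'],m['fy']*c[1]/c[2]+m['cy']
E
python3 - <<'E'
from h import *
for n in('scene','side'):
    cv2.imwrite(f'pics/{n}0.png',imaging.capture(n)[:,:,::-1]);m=imaging.camera_model(n)
    print(n,{k:np.round(v,3).tolist() for k,v in m.items()})
s=bot.read_state();print(s)
E
```

```text
scene {'fx': 511.321, 'fy': 511.321, 'cx': 318.522, 'cy': 237.594, 'T': [[-0.974, -0.14, 0.176, 0.343], [-0.225, 0.597, -0.77, 1.183], [0.002, -0.79, -0.613, 1.169], [0.0, 0.0, 0.0, 1.0]]}
side {'fx': 450.054, 'fy': 450.054, 'cx': 307.391, 'cy': 236.352, 'T': [[0.576, -0.638, 0.51, 0.033], [-0.817, -0.436, 0.377, -0.411], [-0.018, -0.634, -0.773, 1.09], [0.0, 0.0, 0.0, 1.0]]}
{'time_s': 0.1, 'joint_positions': array([ 5.65795255e+01,  3.02730560e+01,  8.21480611e+01,  7.30927865e-05,
        6.76884306e+01, -1.02271462e+01]), 'qvel': array([-0.06504484, -0.07095794, -0.21805158, -0.03727995,  0.0211407 ,
        0.01698925]), 'tau': array([-5.54775306e-05, -4.40984774e+01, -1.77150017e+01,  6.34726812e-02,
        5.33790572e-02, -5.49075435e-05]), 'position': array([0.24575761, 0.57395471, 0.22168119]), 'tcp_rot': array([[-9.19180835e-01,  3.93834334e-01, -1.05405719e-03],
       [ 3.93835597e-01,  9.19179514e-01, -1.59517653e-03],
       [ 3.40632492e-04, -1.88138094e-03, -9.99998172e-01]]), 'force': array([ 0.2210672 , -0.3143155 ,  0.50303344]), 'moment': array([ 0.01198069, -0.04065373,  0.0194646 ]), 'grasp_force': 0.0, 'opening': 1.0013889163988718}
```

View pics/scene0.png

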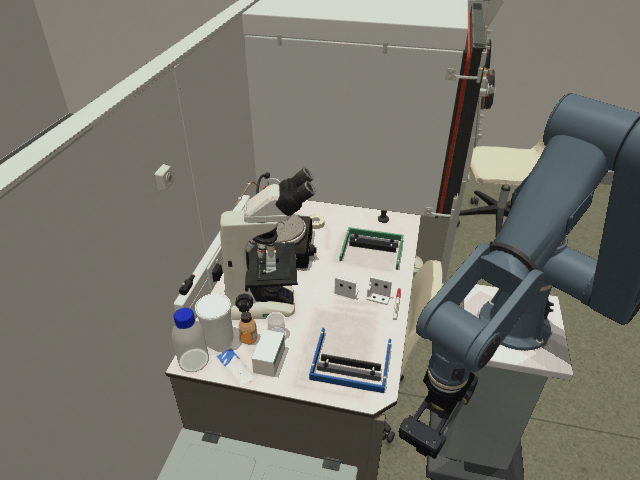

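View pics/side0.png

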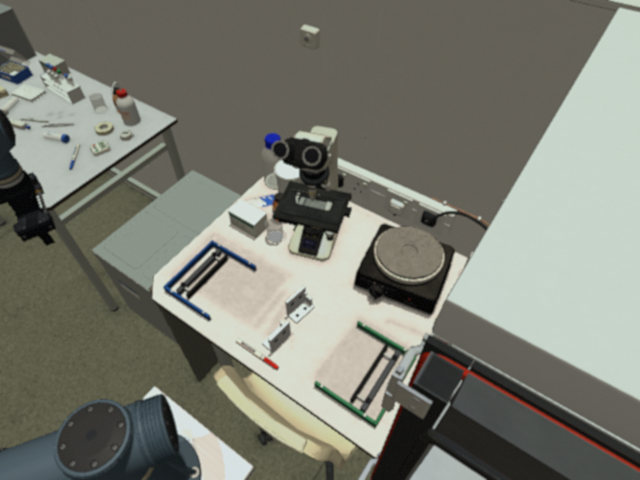

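The scene view shows the blue tray near (350,360), the green tray near (372,247), and brackets near (345,287) and (380,290). The side view shows the brackets at (298,303) and (277,337). I'll zoom in on both.

Run:
```python
from h import *
a=cv2.imread('pics/scene0.png')[262:318,320:420]; b=cv2.imread('pics/side0.png')[278:362,240:330]
a=cv2.resize(a,None,fx=7,fy=7,interpolation=cv2.INTER_CUBIC)
b=cv2.resize(b,None,fx=6,fy=6,interpolation=cv2.INTER_CUBIC)
c=np.zeros((392+0,700,3),np.uint8);c[:]=a
cv2.imwrite('pics/za.png',c);cv2.imwrite('pics/zb.png',b)
for n,pts in(('scene',[(345,298),(380,302),(312,385),(388,386),(322,331),(390,340),(349,230),(341,260),(402,236),(399,268)]),('side',[(298,320),(277,350),(165,288),(210,318),(255,268),(360,324),(318,385),(378,424)])):
    m=imaging.camera_model(n)
    for p in pts:print(n,p,onz(m,*p,0.0).round(3))
```

```text
scene (345, 298) [0.524 0.006 0.   ]
scene (380, 302) [ 0.411 -0.001  0.   ]
scene (312, 385) [0.549 0.356 0.   ]
scene (388, 386) [0.348 0.312 0.   ]
scene (322, 331) [0.565 0.161 0.   ]
scene (390, 340) [0.361 0.149 0.   ]
scene (349, 230) [ 0.577 -0.357  0.   ]
scene (341, 260) [ 0.573 -0.177  0.   ]
scene (402, 236) [ 0.377 -0.365  0.   ]
scene (399, 268) [ 0.369 -0.181  0.   ]
side (298, 320) [ 0.497 -0.028  0.   ]
side (277, 350) [ 0.395 -0.035  0.   ]
side (165, 288) [0.363 0.348 0.   ]
side (210, 318) [0.365 0.174 0.   ]
side (255, 268) [0.565 0.179 0.   ]
side (360, 324) [ 0.583 -0.173  0.   ]
side (318, 385) [ 0.38  -0.174  0.   ]
side (378, 424) [ 0.383 -0.341  0.   ]
```

View pics/za.png

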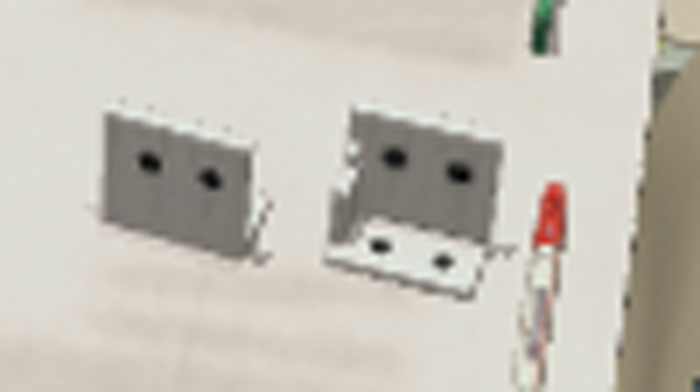

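View pics/zb.png

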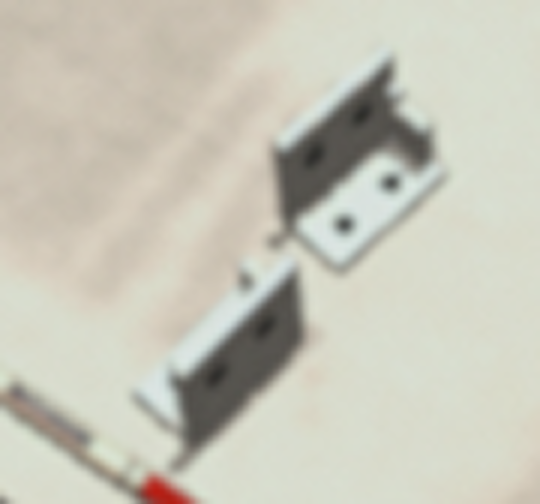

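Zoomed in: the left-hand bracket is the far one, with its underside facing +y, and the right-hand one is the near one. Next I measure corners and trays.

Run:
```python
from h import *
ms=imaging.camera_model('scene');md=imaging.camera_model('side')
S=lambda x,y:((x+.5)/7-.5+320,(y+.5)/7-.5+262)
D=lambda x,y:((x+.5)/6-.5+240,(y+.5)/6-.5+278)
def L(t,m,a,b,z):
    p,q=onz(m,*a,z),onz(m,*b,z);d=p-q
    print(t,p[:2].round(3),q[:2].round(3),'mid',((p+q)/2)[:2].round(3),'len',np.linalg.norm(d).round(3),'yaw',np.degrees(np.arctan2(d[1],d[0])).round(1))
L('Lscene outer bottom',ms,S(103,222),S(248,260),0)
L('Lscene outer top',ms,S(105,112),S(250,152),.072)
L('Lside inner top ',md,D(391,60),D(280,153),.072)
L('Lside flange bot -y',md,D(447,178),D(343,272),0)
L('Rscene inner top',ms,S(352,112),S(500,146),.072)
L('Rscene flange bot +y',ms,S(326,264),S(472,298),0)
L('Rside outer top',md,D(297,264),D(178,378),.072)
L('Rside outer bot',md,D(304,348),D(190,448),0)
for n in('scene','side'):
    m=imaging.camera_model(n);h=cv2.cvtColor(cv2.imread(f'pics/{n}0.png'),cv2.COLOR_BGR2HSV)
    for c,lo,hi in(('blue',(100,120,40),(125,255,255)),('green',(65,90,30),(90,255,255))):
        k=cv2.inRange(h,lo,hi);k[:220]=0;k[:,:150]=0;k[:,440:]=0
        v,u=np.nonzero(k);P=np.array([onz(m,a,b,.026)[:2] for a,b in zip(u,v)],np.float32)
        ok=(P[:,0]>.3)&(P[:,0]<.65)&(abs(P[:,1])>.12)&(abs(P[:,1])<.42);P=P[ok]
        r=cv2.minAreaRect(P);print(n,c,len(P),cv2.boxPoints(r).round(3).tolist(),r[2])
# triangulate eyepieces
o1,d1=ray(ms,305,198);o2,d2=ray(md,312,172)
A=np.c_[d1,-d2];t=np.linalg.lstsq(A,o2-o1,rcond=None)[0];print('eye',o1+d1*t[0],o2+d2*t[1])
```

```text
Lscene outer bottom [ 0.562 -0.007] [0.492 0.002] mid [ 0.527 -0.003] len 0.071 yaw -7.6
Lscene outer top [ 0.562 -0.004] [0.493 0.007] mid [0.528 0.002] len 0.07 yaw -9.3
Lside inner top  [ 0.556 -0.011] [0.489 0.001] mid [ 0.523 -0.005] len 0.067 yaw -10.3
Lside flange bot -y [ 0.555 -0.042] [ 0.488 -0.031] mid [ 0.522 -0.036] len 0.067 yaw -9.4
Rscene inner top [ 0.453 -0.03 ] [ 0.385 -0.022] mid [ 0.419 -0.026] len 0.068 yaw -6.1
Rscene flange bot +y [ 0.456 -0.003] [0.388 0.003] mid [ 0.422 -0.   ] len 0.069 yaw -5.5
Rside outer top [ 0.45  -0.038] [ 0.38  -0.029] mid [ 0.415 -0.033] len 0.07 yaw -7.3
Rside outer bot [ 0.448 -0.039] [ 0.382 -0.026] mid [ 0.415 -0.033] len 0.067 yaw -10.6
scene blue 707 [[0.3580000102519989, 0.35499998927116394], [0.36000001430511475, 0.16899999976158142], [0.5630000233650208, 0.17100000381469727], [0.5609999895095825, 0.3569999933242798]] 0.566345751285553
scene green 371 [[0.37400001287460327, -0.1459999978542328], [0.37400001287460327, -0.3370000123977661], [0.5770000219345093, -0.3370000123977661], [0.5770000219345093, -0.1459999978542328]] 0.04510272666811943
side blue 518 [[0.35100001096725464, 0.335999995470047], [0.3540000021457672, 0.164000004529953], [0.5590000152587891, 0.16699999570846558], [0.5559999942779541, 0.33799999952316284]] 0.7849256992340088
side green 497 [[0.367000013589859, -0.1720000058412552], [0.367000013589859, -0.33899998664855957], [0.5730000138282776, -0.33899998664855957], [0.5730000138282776, -0.17100000381469727]] 0.07999316602945328
eye [0.64547    0.03187773 0.38457127] [0.65447471 0.02971024 0.39122169]
```

Call:
drive_tool(
  deltas="0 100 -250 0 0.25; 0 100 -250 0 0.25; 0 100 -250 0 0.25; 0 100 -250 0 0.25; 0 100 -250 0 0.25; 0 100 -250 0 0.25; 0 274 -615 -73 0.25; 0 274 -615 -73 0.25; 0 274 -615 -73 0.25; 0 274 -615 -73 0.25; 0 274 -615 -73 0.25; 0 274 -615 -73 0.25",
)

```text
time_s: 1.3
position: [0.4735, 0.0561, 0.1688]
tcp_rot: [[-0.988, 0.154, -0.0], [0.154, 0.988, 0.0], [0.0, 0.0, -1.0]]
force: [0.7, 1.4, -0.3]
opening: 0.034
grasp_force: 0.0
```

Call:
drive_tool(
  deltas="0 0 0 0 0;0 0 0 0 0;0 0 0 0 0;0 0 0 0 0",
)

```text
time_s: 1.7
position: [0.4722, 0.0594, 0.1694]
tcp_rot: [[-0.988, 0.152, -0.001], [0.152, 0.988, 0.0], [0.001, 0.0, -1.0]]
force: [-0.1, 0.3, 0.2]
opening: 0.005
grasp_force: 0.0
```

Call:
drive_tool(
  deltas="0 48 -99 0 0;0 48 -99 0 0;0 48 -99 0 0;0 48 -99 -50 0;0 48 -99 -90 0;0 48 -99 -111 0;0 48 -99 -111 0;0 48 -99 -111 0;0 48 -99 -111 0",
)

```text
time_s: 2.6
position: [0.5222, -0.0405, 0.0597]
tcp_rot: [[-0.988, 0.153, 0.003], [0.153, 0.988, -0.001], [-0.003, -0.0, -1.0]]
force: [-0.7, 0.3, -0.2]
opening: 0.001
grasp_force: 0.0
```

Run:
```python
from h import *
s=bot.read_state();print(s['position'],s['force'])
a=imaging.capture('side')[250:370,220:350,::-1]
b=imaging.capture('wrist')[:,:,::-1]
a=cv2.resize(a,(390,360),interpolation=cv2.INTER_CUBIC);c=np.zeros((360,390+400,3),np.uint8);c[:,:390]=a;c[:300,390:]=cv2.resize(b,(400,300))
cv2.imwrite('pics/c1.png',c)
```

```text
[ 0.52217333 -0.04050059  0.05973102] [-0.71754601  0.26811199 -0.17186116]
```

View pics/c1.png

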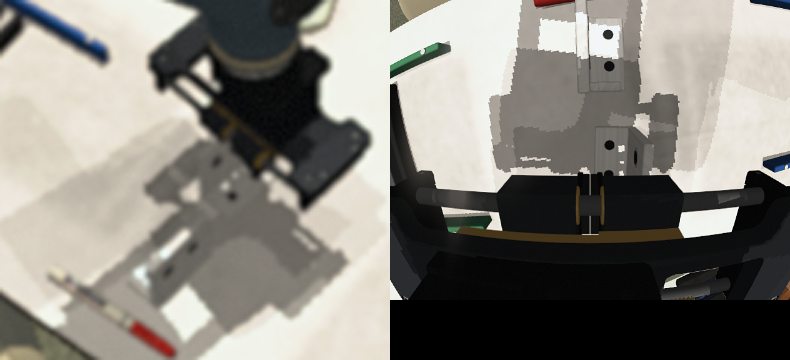

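The fingers are over the left bracket's flange (wrist inset, near (595,180)), to the right of the upright plate. I'll tip it slowly.

Call:
drive_tool(
  deltas="0 1 5 0 0;0 2 10 0 0;0 2 15 0 0;0 3 20 0 0;0 4 25 0 0;0 5 30 0 0;0 6 35 0 0;0 6 40 0 0;0 7 45 0 0",
)

```text
time_s: 3.6
position: [0.5281, 0.0044, 0.0582]
tcp_rot: [[-0.988, 0.154, -0.0], [0.154, 0.988, 0.0], [0.0, 0.0, -1.0]]
force: [-0.5, 0.2, -0.0]
opening: 0.004
grasp_force: 0.1
```

Call:
drive_tool(
  deltas="0 1 5 0 0;0 2 10 0 0;0 2 10 0 0;0 0 -10 0 0;0 0 -20 30 0;0 -80 -60 120 0;0 -80 -60 120 0;0 -80 -60 120 0;0 -80 -60 120 0",
)

```text
time_s: 4.5
position: [0.4473, -0.057, 0.1805]
tcp_rot: [[-0.988, 0.156, 0.003], [0.156, 0.988, -0.002], [-0.003, -0.001, -1.0]]
force: [0.2, 0.1, 0.3]
opening: 0.006
grasp_force: 0.0
```

Run:
```python
from h import *
s=bot.read_state();print(s['position'],s['force'])
A=imaging.capture('side')[:,:,::-1];B=imaging.capture('scene')[:,:,::-1]
cv2.imwrite('pics/side2.png',A);cv2.imwrite('pics/scene2.png',B)
a=cv2.resize(A[240:340,230:330],(400,400),interpolation=cv2.INTER_CUBIC);b=cv2.resize(B[255:355,310:410],(400,400),interpolation=cv2.INTER_CUBIC)
cv2.imwrite('pics/c2.png',np.hstack([a,b]))
```

```text
[ 0.44728751 -0.05698173  0.18052146] [0.22335839 0.13725334 0.2961265 ]
```

View pics/c2.png

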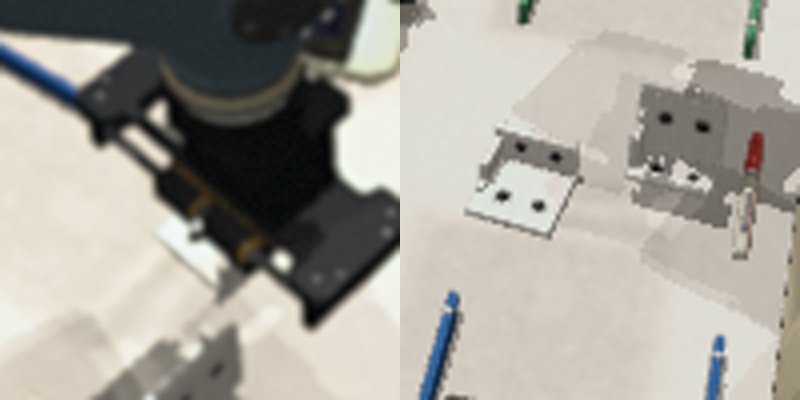

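The left bracket now lies flat, flange at the back and free edge towards the blue tray. Measuring its pose and the rail ends.

Run:
```python
from h import *
m=imaging.camera_model('scene')
S=lambda x,y:((x-400+.5)/4-.5+310,(y+.5)/4-.5+255)
def L(t,a,b,z):
    p,q=onz(m,*S(*a),z),onz(m,*S(*b),z);d=p-q
    print(t,p[:2].round(3),q[:2].round(3),'mid',((p+q)/2)[:2].round(3),'len',np.linalg.norm(d).round(3),'yaw',np.degrees(np.arctan2(d[1],d[0])).round(1))
L('flange top outer',(497,123),(578,152),.04)
L('free edge bot',(465,213),(550,238),0)
# rail top centrelines by mask rows
for n in('scene',):
    h=cv2.cvtColor(cv2.imread(f'pics/{n}0.png'),cv2.COLOR_BGR2HSV)
    for c,lo,hi in(('blue',(100,120,40),(125,255,255)),('green',(65,90,30),(90,255,255))):
        k=cv2.inRange(h,lo,hi);v,u=np.nonzero(k)
        P=np.array([onz(m,a,b,.026)[:2] for a,b in zip(u,v)]);s=abs(P[:,1])
        for nm,x0,x1 in(('near',.33,.42),('far',.52,.61)):
            q=P[(P[:,0]>x0)&(P[:,0]<x1)&(s>.175)&(s<.30)]
            # centre per y bin
            f=cv2.fitLine(q.astype(np.float32),cv2.DIST_HUBER,0,.001,.001).ravel()
            print(c,nm,len(q),'yaw off y',np.degrees(np.arctan2(-f[0]*np.sign(f[1]),abs(f[1]))).round(2),f[2:].round(3),q[:,1].min(),q[:,1].max())
```

```text
flange top outer [ 0.563 -0.002] [0.494 0.016] mid [0.529 0.007] len 0.071 yaw -14.7
free edge bot [0.575 0.064] [0.504 0.075] mid [0.54  0.069] len 0.071 yaw -9.2
blue near 72 yaw off y 0.5 [0.362 0.244] 0.17604250302895674 0.298790876935789
blue far 104 yaw off y 0.74 [0.558 0.244] 0.17512680927988966 0.2998751221591488
green near 32 yaw off y -0.54 [ 0.377 -0.24 ] -0.29460436986234906 -0.1750200510274864
green far 49 yaw off y 0.09 [ 0.573 -0.242] -0.29778904339805057 -0.17796882933929004
```

Call:
drive_tool(
  deltas="40 40 30 0 0;40 77 58 0 0;40 77 58 0 0;40 77 58 -30 0;40 77 58 -70 0;40 77 58 -110 0;40 77 58 -140 0;40 77 58 -164 0;40 77 58 -164 0;40 77 58 -164 0;40 77 58 -164 0",
)

```text
time_s: 5.7
position: [0.5251, 0.0022, 0.0142]
tcp_rot: [[-0.988, 0.154, -0.0], [0.154, 0.988, 0.0], [0.0, -0.0, -1.0]]
force: [0.6, 0.7, -0.7]
opening: 0.46
grasp_force: 0.0
```

Call:
drive_tool(
  deltas="4 0 0 0 0;4 0 0 0 0;4 0 0 0 0;4 0 0 0 0;4 0 0 0 0;4 0 0 0 0;4 0 0 0 0;4 0 0 0 0",
)

```text
time_s: 6.5
position: [0.5255, 0.0024, 0.0147]
tcp_rot: [[-0.988, 0.154, 0.001], [0.154, 0.988, 0.0], [-0.001, 0.0, -1.0]]
force: [0.3, 5.2, 5.2]
opening: 0.087
grasp_force: 30.0
```

Call:
drive_tool(
  deltas="4 0 12 0 0;4 0 25 0 0.03;4 -5 38 0 0.06;4 -12 52 0 0.09;4 -20 66 0 0.12;4 -28 80 0 0.15;4 -36 95 0 0.17;4 -44 110 0 0.17;4 -52 125 0 0.17;4 -58 140 0 0.17;4 -60 150 0 0.17;4 -60 155 0 0.17",
)

```text
time_s: 7.7
position: [0.4632, 0.1578, 0.0146]
tcp_rot: [[-1.0, -0.019, -0.002], [-0.019, 1.0, -0.001], [0.002, -0.001, -1.0]]
force: [0.7, -7.2, 10.0]
opening: 0.085
grasp_force: 30.0
```

Run:
```python
from h import *
s=bot.read_state();print(s['position'],s['force'],s['tcp_rot'][:,1])
B=imaging.capture('scene')[:,:,::-1];A=imaging.capture('side')[:,:,::-1]
cv2.imwrite('pics/scene3.png',B)
a=cv2.resize(A[220:330,150:260],(400,400),interpolation=cv2.INTER_CUBIC);b=cv2.resize(B[300:400,300:400],(400,400),interpolation=cv2.INTER_CUBIC)
cv2.imwrite('pics/c3.png',np.hstack([a,b]))
```

```text
[0.46322402 0.15784402 0.01464932] [ 0.6648899  -7.24424657 10.00530456] [-0.0191303   0.99981642 -0.00107259]
```

View pics/c3.png

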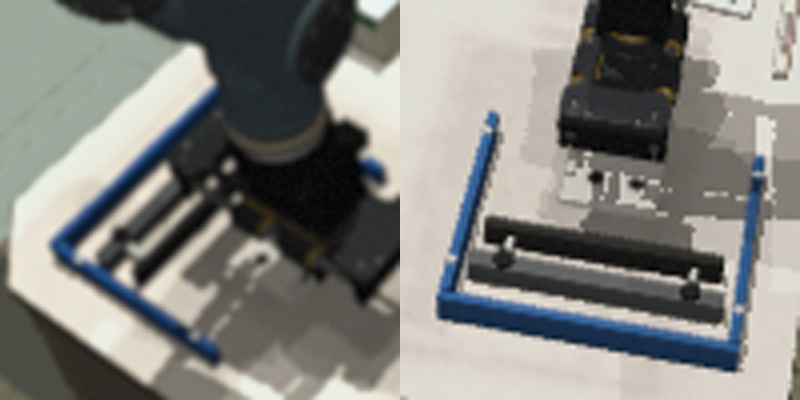

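The bracket is entering the blue tray nearly square, with the black bumper ahead at about (600,235) in the right panel. Feeling forward now.

Call:
drive_tool(
  deltas="4 0 3 0 -0.005;4 0 6 0 -0.008;4 0 9 0 -0.008;4 0 12 0 -0.008;4 0 12 0 -0.008",
)

```text
time_s: 8.3
position: [0.4632, 0.1694, 0.0146]
tcp_rot: [[-1.0, -0.01, -0.002], [-0.01, 1.0, -0.001], [0.002, -0.001, -1.0]]
force: [-0.3, -3.8, 10.4]
opening: 0.084
grasp_force: 30.0
```

Run:
```python
from h import *
m=imaging.camera_model('scene')
S=lambda x,y:((x-400+.5)/4-.5+300,(y+.5)/4-.5+300)
for t,a,z in(('bumper',(487,217),.024),('bumper',(722,257),.024),('edge',(558,203),0.0),('edge',(650,218),0)):print(t,onz(m,*S(*a),z).round(3))
```

```text
bumper [0.544 0.265 0.024]
bumper [0.378 0.262 0.024]
edge [0.501 0.222 0.   ]
edge [0.434 0.22  0.   ]
```

Call:
drive_tool(
  deltas="4 0 4 0 0;4 0 8 0 0;4 0 12 0 0;4 0 15 0 0;4 0 16 0 0;4 0 17 0 0;4 0 18 0 0",
)

```text
time_s: 9.0
position: [0.4632, 0.1868, 0.0147]
tcp_rot: [[-1.0, -0.01, -0.002], [-0.01, 1.0, -0.002], [0.002, -0.002, -1.0]]
force: [-0.5, -6.7, 10.2]
opening: 0.088
grasp_force: 30.0
```

Call:
drive_tool(
  deltas="4 0 1 0 0;4 0 2 0 0;4 0 3 0 0",
)

```text
time_s: 9.3
position: [0.4632, 0.1897, 0.0147]
tcp_rot: [[-1.0, -0.01, -0.002], [-0.01, 1.0, -0.002], [0.003, -0.002, -1.0]]
force: [-0.2, -6.2, 9.3]
opening: 0.09
grasp_force: 30.0
```

Call:
drive_tool(
  deltas="4 0 1 0 0;4 0 2 0 0;4 0 3 0 0",
)

```text
time_s: 9.6
position: [0.4631, 0.1927, 0.0146]
tcp_rot: [[-1.0, -0.01, -0.003], [-0.01, 1.0, -0.002], [0.003, -0.002, -1.0]]
force: [-0.2, -8.1, 9.8]
opening: 0.091
grasp_force: 30.0
```

Call:
drive_tool(
  deltas="4 0 1 0 0;4 0 2 0 0;4 0 3 0 0",
)

```text
time_s: 9.9
position: [0.4631, 0.1956, 0.0147]
tcp_rot: [[-1.0, -0.01, -0.003], [-0.01, 1.0, -0.002], [0.003, -0.002, -1.0]]
force: [-0.2, -7.3, 9.9]
opening: 0.085
grasp_force: 30.0
```

Call:
drive_tool(
  deltas="4 0 1 0 0;4 0 2 0 0;4 0 3 0 0",
)

```text
time_s: 10.2
position: [0.4632, 0.1984, 0.0146]
tcp_rot: [[-1.0, -0.011, -0.003], [-0.011, 1.0, -0.002], [0.003, -0.002, -1.0]]
force: [1.0, -9.6, 9.4]
opening: 0.091
grasp_force: 30.0
```

Call:
drive_tool(
  deltas="4 0 1 0 0;4 0 2 0 0;4 0 3 0 0",
)

```text
time_s: 10.5
position: [0.4632, 0.201, 0.0147]
tcp_rot: [[-1.0, -0.011, -0.003], [-0.011, 1.0, -0.003], [0.003, -0.003, -1.0]]
force: [0.8, -10.3, 10.3]
opening: 0.091
grasp_force: 30.0
```

Run:
```python
from h import *
print(bot.read_state()['force'])
B=imaging.capture('scene')[:,:,::-1];A=cv2.imread('pics/scene3.png')
cv2.imwrite('pics/scene4.png',B)
# bumper shift: darkest profile along image columns at both ends
for n,I in(('before',A),('now',B)):
    g=cv2.cvtColor(I,cv2.COLOR_BGR2GRAY)
    print(n,[g[348:376,c].tolist() for c in(324,376)])
```

```text
[  0.79652201 -10.29046943  10.27546031]
before [[203, 202, 203, 201, 203, 204, 94, 50, 45, 27, 22, 23, 18, 100, 127, 57, 40, 37, 40, 44, 47, 43, 39, 81, 210, 217, 192, 112], [182, 120, 106, 106, 106, 107, 158, 187, 188, 190, 187, 188, 189, 190, 189, 86, 47, 43, 24, 23, 21, 23, 81, 206, 144, 96, 92, 94]]
now [[203, 203, 203, 202, 203, 204, 204, 174, 78, 48, 32, 25, 24, 20, 28, 41, 40, 37, 39, 46, 46, 45, 42, 82, 211, 217, 191, 111], [106, 106, 106, 107, 106, 107, 108, 107, 108, 109, 107, 107, 107, 109, 107, 109, 92, 47, 40, 32, 24, 20, 23, 18, 72, 90, 92, 93]]
```

The image (about 1.6 px × 3.6 mm) and the force (about 3.6 N over the sliding level) both say the bumper is in roughly 6 mm. I'll press 2 mm more and release.

Call:
drive_tool(
  deltas="4 0 1 0 0;4 0 2 0 0;4 0 2 0 0;30 0 2 0 0;30 0 2 0 0;30 0 2 0 0;30 0 2 0 0;30 0 2 20 0;30 0 2 60 0;30 -20 -30 100 0;30 -20 -80 120 0;30 -20 -120 120 0",
)

```text
time_s: 11.75
position: [0.4456, 0.0819, 0.1365]
tcp_rot: [[-1.0, -0.011, 0.005], [-0.011, 1.0, 0.0], [-0.005, -0.0, -1.0]]
force: [0.6, -0.6, -0.1]
opening: 0.344
grasp_force: 0.0
```

Run:
```python
from h import *
s=bot.read_state();print(s['position'],s['force'])
B=imaging.capture('scene')[:,:,::-1];A=imaging.capture('side')[:,:,::-1]
cv2.imwrite('pics/scene5.png',B)
g=cv2.cvtColor(B,cv2.COLOR_BGR2GRAY);print([g[350:372,c].tolist() for c in(324,376)])
a=cv2.resize(A[230:350,150:270],(400,400),interpolation=cv2.INTER_CUBIC);b=cv2.resize(B[300:400,300:400],(400,400),interpolation=cv2.INTER_CUBIC)
cv2.imwrite('pics/c5.png',np.hstack([a,b]))
```

```text
[0.4456048  0.08187265 0.13645034] [ 0.60260921 -0.63425852 -0.05258352]
[[203, 201, 202, 203, 203, 94, 47, 41, 25, 22, 25, 19, 57, 42, 41, 37, 40, 44, 44, 44, 44, 80], [208, 210, 216, 218, 220, 220, 219, 220, 218, 218, 218, 219, 219, 219, 104, 50, 45, 25, 23, 22, 24, 64]]
```

View pics/c5.png

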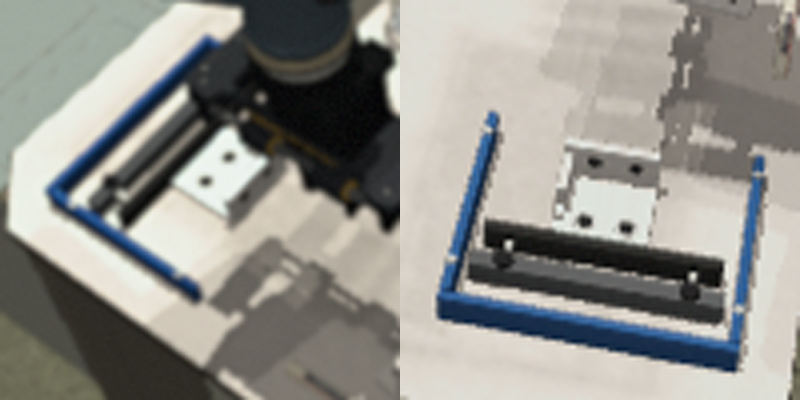

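The left bracket sits square in the blue tray. The bumper edge is still 1 px (about 3.6 mm) in, so it bears on the bracket. Next is the right bracket.

Call:
drive_tool(
  deltas="0 -15 -40 0 -0.13;0 -29 -75 0 -0.13;0 -29 -75 0 -0.13;0 -29 -75 0 -0.13;0 -29 -75 -30 -0.13;0 -29 -75 -60 -0.13;0 -29 -75 -76 -0.13;0 -29 -75 -76 -0.13;0 -29 -75 -76 -0.13",
)

```text
time_s: 12.75
position: [0.4164, 0.0082, 0.0581]
tcp_rot: [[-0.993, 0.121, -0.001], [0.121, 0.993, 0.0], [0.001, 0.0, -1.0]]
force: [-0.2, -0.0, -0.4]
opening: 0.001
grasp_force: 0.0
```

Call:
drive_tool(
  deltas="0 -1 -5 0 0;0 -1 -10 0 0;0 -2 -15 0 0;0 -2 -20 0 0;0 -3 -25 0 0;0 -3 -30 0 0;0 -4 -35 0 0;0 -4 -40 0 0;0 -5 -45 0 0;0 -6 -50 0 0;0 -6 -55 0 0",
)

```text
time_s: 13.85
position: [0.4099, -0.0484, 0.0582]
tcp_rot: [[-0.992, 0.123, -0.0], [0.123, 0.992, 0.0], [0.0, 0.0, -1.0]]
force: [-0.0, 0.5, -0.2]
opening: 0.006
grasp_force: 0.0
```

Call:
drive_tool(
  deltas="30 0 10 0 0;30 0 20 30 0;30 0 60 80 0;30 60 130 120 0;30 60 130 120 0;30 60 130 120 0;30 60 130 120 0",
)

```text
time_s: 14.55
position: [0.4711, 0.0837, 0.1791]
tcp_rot: [[-0.993, 0.119, 0.003], [0.119, 0.993, -0.0], [-0.003, 0.0, -1.0]]
force: [-0.6, 0.0, -1.1]
opening: 0.342
grasp_force: 0.0
```

Run:
```python
from h import *
s=bot.read_state();print(s['position'],s['force'])
B=imaging.capture('scene')[:,:,::-1];A=imaging.capture('side')[:,:,::-1]
cv2.imwrite('pics/scene6.png',B);cv2.imwrite('pics/side6.png',A)
a=cv2.resize(A[310:410,240:340],(400,400),interpolation=cv2.INTER_CUBIC);b=cv2.resize(B[245:325,330:410],(400,400),interpolation=cv2.INTER_CUBIC)
cv2.imwrite('pics/c6.png',np.hstack([a,b]))
```

```text
[0.47105358 0.08370004 0.17906036] [-0.58500392  0.01612518 -1.14981014]
```

View pics/c6.png

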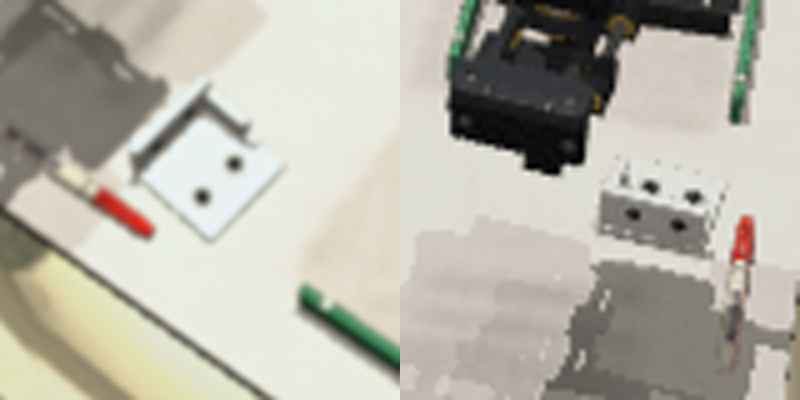

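The right bracket lies flat, flange towards the robot's left. Measuring it.

Run:
```python
from h import *
ms=imaging.camera_model('scene');md=imaging.camera_model('side')
D=lambda x,y:((x+.5)/4-.5+240,(y+.5)/4-.5+310)
S=lambda x,y:((x-400+.5)/5-.5+330,(y+.5)/5-.5+245)
def L(t,m,a,b,z):
    p,q=onz(m,*a,z),onz(m,*b,z);d=p-q
    print(t,p[:2].round(3),q[:2].round(3),'mid',((p+q)/2)[:2].round(3),'len',np.linalg.norm(d).round(3),'yaw',np.degrees(np.arctan2(d[1],d[0])).round(1))
L('side flange top outer',md,D(207,76),D(129,152),.04)
L('side free edge',md,D(285,168),D(211,242),0)
L('scene fl bot',ms,S(599,229),S(708,257),0)
L('scene fl top',ms,S(601,192),S(712,217),.04)
```

```text
side flange top outer [ 0.45  -0.043] [ 0.38  -0.034] mid [ 0.415 -0.039] len 0.071 yaw -7.2
side free edge [ 0.442 -0.11 ] [ 0.374 -0.1  ] mid [ 0.408 -0.105] len 0.068 yaw -8.3
scene fl bot [ 0.452 -0.047] [ 0.379 -0.037] mid [ 0.416 -0.042] len 0.074 yaw -7.7
scene fl top [ 0.452 -0.039] [ 0.38  -0.032] mid [ 0.416 -0.036] len 0.073 yaw -5.6
```

Call:
drive_tool(
  deltas="36 -28 -60 0 0;36 -56 -125 0 0;36 -56 -125 0 0;36 -56 -125 0 0;36 -56 -125 -40 0;36 -56 -125 -80 0;36 -56 -125 -120 0;36 -56 -125 -145 0;36 -56 -125 -163 0;36 -56 -125 -163 0;36 -56 -125 -163 0",
)

```text
time_s: 15.75
position: [0.4129, -0.0426, 0.0149]
tcp_rot: [[-0.992, 0.123, -0.003], [0.123, 0.992, 0.001], [0.003, 0.001, -1.0]]
force: [-0.3, -0.1, 0.0]
opening: 0.415
grasp_force: 0.0
```

Call:
drive_tool(
  deltas="4 0 0 0 0;4 0 0 0 0;4 0 0 0 0;4 0 0 0 0;4 0 0 0 0;4 0 0 0 0;4 0 0 0 0;4 0 0 0 0",
)

```text
time_s: 16.55
position: [0.4141, -0.0426, 0.0158]
tcp_rot: [[-0.993, 0.122, 0.0], [0.122, 0.993, 0.0], [-0.0, 0.0, -1.0]]
force: [0.6, 4.0, 7.3]
opening: 0.09
grasp_force: 30.0
```

Call:
drive_tool(
  deltas="4 8 -5 0 0.02;4 18 -10 0 0.04;4 28 -16 0 0.06;4 38 -23 0 0.08;4 47 -31 0 0.10;4 54 -41 0 0.118;4 58 -53 0 0.118;4 58 -66 0 0.118;4 58 -80 0 0.118;4 58 -94 0 0.118;4 58 -107 0 0.118;4 58 -115 0 0.118",
)

```text
time_s: 17.75
position: [0.4707, -0.1569, 0.0158]
tcp_rot: [[-1.0, 0.006, -0.003], [0.006, 1.0, 0.003], [0.003, 0.003, -1.0]]
force: [0.8, 7.3, 9.0]
opening: 0.093
grasp_force: 30.0
```

Run:
```python
from h import *
s=bot.read_state();print(s['position'],s['force'],s['tcp_rot'][:,1])
A=imaging.capture('side')[:,:,::-1];B=imaging.capture('scene')[:,:,::-1]
cv2.imwrite('pics/side7.png',A);cv2.imwrite('pics/scene7.png',B)
a=cv2.resize(A[310:440,305:435],(520,520),interpolation=cv2.INTER_CUBIC)
cv2.imwrite('pics/c7.png',a)
```

```text
[ 0.47073807 -0.15688505  0.01580109] [0.76126097 7.32467952 8.98513736] [0.00626377 0.99997629 0.00286082]
```

View pics/c7.png

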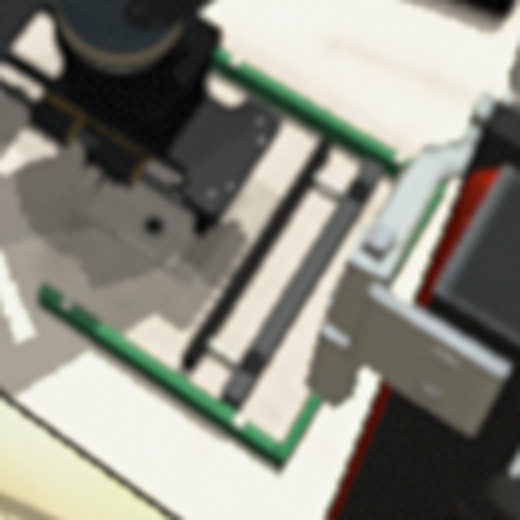

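The bracket is entering the green tray squarely, with the bumper line running from (187,358) to (322,150). I'll work out its position and continue.

Run:
```python
from h import *
md=imaging.camera_model('side')
D=lambda x,y:((x+.5)/4-.5+305,(y+.5)/4-.5+310)
for t,a,z in(('bump',(183,354),.024),('bump',(316,150),.024),('near rail',(48,287),.026),('near rail end',(275,452),.026)):print(t,D(*a),onz(md,*D(*a),z).round(3))
g=cv2.cvtColor(cv2.imread('pics/side7.png'),cv2.COLOR_BGR2GRAY)
for r in(393,388,383):print(r,g[r,345:385].tolist())
```

```text
bump (350.375, 398.125) [ 0.39  -0.26   0.024]
bump (383.625, 347.125) [ 0.548 -0.261  0.024]
near rail (316.625, 381.375) [ 0.377 -0.172  0.026]
near rail end (373.375, 422.625) [ 0.371 -0.333  0.026]
393 [226, 227, 226, 223, 220, 219, 218, 198, 151, 91, 46, 39, 57, 91, 143, 196, 223, 227, 227, 227, 228, 231, 229, 206, 151, 109, 98, 102, 102, 96, 96, 139, 201, 231, 231, 231, 233, 233, 223, 171]
388 [153, 142, 142, 142, 143, 143, 144, 145, 153, 171, 178, 152, 101, 55, 37, 38, 62, 117, 177, 218, 227, 228, 229, 230, 231, 227, 202, 150, 107, 97, 100, 103, 97, 93, 128, 192, 230, 234, 234, 232]
383 [141, 140, 141, 142, 142, 143, 144, 143, 143, 143, 142, 143, 152, 170, 165, 118, 63, 40, 38, 56, 112, 175, 216, 226, 226, 226, 226, 229, 227, 205, 152, 109, 100, 100, 101, 94, 90, 117, 175, 222]
```

Call:
drive_tool(
  deltas="4 0 -3 0 0;4 0 -6 0 0;4 0 -9 0 0;4 0 -12 0 0;4 0 -14 0 0;4 0 -15 0 0",
)

```text
time_s: 18.45
position: [0.4705, -0.1709, 0.0158]
tcp_rot: [[-1.0, 0.006, -0.003], [0.006, 1.0, 0.003], [0.003, 0.003, -1.0]]
force: [0.7, 7.5, 7.8]
opening: 0.091
grasp_force: 30.0
```

Call:
drive_tool(
  deltas="4 0 -3 0 0;4 0 -6 0 0;4 0 -9 0 0;4 0 -12 0 0;4 0 -14 0 0;4 0 -15 0 0",
)

```text
time_s: 19.05
position: [0.4704, -0.1858, 0.0158]
tcp_rot: [[-1.0, 0.006, -0.003], [0.006, 1.0, 0.004], [0.003, 0.004, -1.0]]
force: [0.1, 6.7, 8.9]
opening: 0.089
grasp_force: 30.0
```

Call:
drive_tool(
  deltas="4 0 -1 0 0;4 0 -2 0 0;4 0 -3 0 0",
)

```text
time_s: 19.35
position: [0.4704, -0.1886, 0.0158]
tcp_rot: [[-1.0, 0.005, -0.004], [0.005, 1.0, 0.004], [0.004, 0.004, -1.0]]
force: [0.0, 7.1, 8.9]
opening: 0.09
grasp_force: 30.0
```

Call:
drive_tool(
  deltas="4 0 -1 0 0;4 0 -2 0 0;4 0 -3 0 0",
)

```text
time_s: 19.65
position: [0.4704, -0.1913, 0.0158]
tcp_rot: [[-1.0, 0.005, -0.004], [0.005, 1.0, 0.004], [0.004, 0.004, -1.0]]
force: [0.4, 8.8, 10.1]
opening: 0.095
grasp_force: 30.0
```

Call:
drive_tool(
  deltas="4 0 -1 0 0;4 0 -2 0 0;4 0 -3 0 0",
)

```text
time_s: 19.95
position: [0.4701, -0.1937, 0.0158]
tcp_rot: [[-1.0, 0.005, -0.004], [0.005, 1.0, 0.005], [0.004, 0.005, -1.0]]
force: [1.1, 10.8, 9.0]
opening: 0.093
grasp_force: 30.0
```

```bash
cat > bs.py <<'E'
from h import *
A=imaging.capture('side')[:,:,::-1];cv2.imwrite('pics/side_l.png',A)
g0=cv2.cvtColor(cv2.imread('pics/side7.png'),cv2.COLOR_BGR2GRAY).astype(float);g=cv2.cvtColor(A,cv2.COLOR_BGR2GRAY).astype(float)
md=imaging.camera_model('side')
for r in(394,392,390,388):
    c=[]
    for G in(g0,g):
        w=np.clip(100-G[r,345:366],0,None);c.append((w*np.arange(345,366)).sum()/w.sum())
    print(r,np.round(c,2),(onz(md,c[1],r,.024)-onz(md,c[0],r,.024)).round(4))
E
python3 bs.py
```

```text
394 [355.01 356.8 ] [ 0.0024 -0.0035  0.    ]
392 [356.67 358.53] [ 0.0025 -0.0036  0.    ]
390 [358.13 359.67] [ 0.0021 -0.003   0.    ]
388 [359.45 361.2 ] [ 0.0024 -0.0034  0.    ]
```

Call:
drive_tool(
  deltas="4 0 -1 0 0;4 0 -2 0 0;4 0 -3 0 0;4 0 -4 0 0;4 0 -4 0 0",
)

```text
time_s: 20.5
position: [0.4699, -0.1971, 0.0158]
tcp_rot: [[-1.0, 0.005, -0.005], [0.005, 1.0, 0.006], [0.005, 0.006, -1.0]]
force: [1.3, 11.8, 9.0]
opening: 0.088
grasp_force: 30.0
```

```bash
python3 bs.py
```

```text
394 [355.01 358.94] [ 0.0053 -0.0077  0.    ]
392 [356.67 360.24] [ 0.0048 -0.0069  0.    ]
390 [358.13 361.45] [ 0.0045 -0.0065  0.    ]
388 [359.45 362.79] [ 0.0046 -0.0066  0.    ]
```

The right bumper is in about 7 mm. Releasing and backing off.

Call:
drive_tool(
  deltas="4 0 -1 0 0;4 0 -1 0 0;30 0 -1 0 0;30 0 -1 0 0;30 0 -1 0 0;30 0 -1 0 0;30 0 -1 20 0;30 0 -1 60 0;30 -20 40 100 0;30 -20 90 130 0;30 -20 140 150 0;30 -20 180 150 0",
)

```text
time_s: 21.75
position: [0.4538, -0.0313, 0.1659]
tcp_rot: [[-1.0, 0.007, 0.006], [0.007, 1.0, -0.002], [-0.006, -0.002, -1.0]]
force: [1.7, 0.0, -0.6]
opening: 0.344
grasp_force: 0.0
```

Call:
drive_tool(
  deltas="30 0 10 0 0;30 0 10 0 0;30 0 10 0 0;30 0 10 0 0",
)

```text
time_s: 22.15
position: [0.4526, -0.023, 0.1632]
tcp_rot: [[-1.0, 0.007, -0.0], [0.007, 1.0, -0.0], [0.0, -0.0, -1.0]]
force: [-0.2, -0.6, -0.1]
opening: 0.34
grasp_force: 0.0
```

```bash
python3 bs.py
python3 - <<'E'
from h import *
s=bot.read_state();print(s['position'],s['force'])
md=imaging.camera_model('side')
# right bracket: bright blob in tray region; bracket edge bearing gap check
A=cv2.imread('pics/side_l.png');g=cv2.cvtColor(A,cv2.COLOR_BGR2GRAY)
for x in(.45,.47,.49):
    print(x,[(round(1e3*y),int(g[int(round(v)),int(round(u))])) for y in np.arange(-.235,-.276,-.003) for u,v in[proj(md,(x,y,.008))]])
B=imaging.capture('scene')[:,:,::-1];g=cv2.cvtColor(B,cv2.COLOR_BGR2GRAY);print([g[350:372,c].tolist() for c in(324,376)])
# yaw of right bracket: bright-top contour dark flange holes
ms=imaging.camera_model('scene')
k=np.zeros_like(g);
for n,m,I in(('side',md,A),('scene',ms,B)):
    G=cv2.cvtColor(I,cv2.COLOR_BGR2GRAY)
    H,W=G.shape;pts=[]
    u0,v0=proj(m,(.472,-.225,.008));w=G[int(v0)-18:int(v0)+18,int(u0)-22:int(u0)+22]
    cv2.imwrite(f'pics/w_{n}.png',w)
    b=(w<90).astype(np.uint8);nn,l,st,ce=cv2.connectedComponentsWithStats(b)
    for i in range(1,nn):
        if 2<=st[i,4]<=40:
            p=onz(m,ce[i][0]+int(u0)-22,ce[i][1]+int(v0)-18,.008);print(n,st[i].tolist(),p.round(3))
E
```

```text
394 [355.01 357.78] [ 0.0037 -0.0054  0.    ]
392 [356.67 359.37] [ 0.0037 -0.0053  0.    ]
390 [358.13 360.51] [ 0.0032 -0.0047  0.    ]
388 [359.45 361.79] [ 0.0032 -0.0046  0.    ]
[ 0.45250115 -0.02295584  0.16319501] [-0.6517593  -0.18072039  0.49990177]
0.45 [(-235, 190), (-238, 114), (-241, 128), (-244, 201), (-247, 227), (-250, 243), (-253, 244), (-256, 244), (-259, 231), (-262, 117), (-265, 53), (-268, 34), (-271, 88), (-274, 150)]
0.47 [(-235, 244), (-238, 244), (-241, 244), (-244, 244), (-247, 244), (-250, 244), (-253, 244), (-256, 246), (-259, 224), (-262, 153), (-265, 51), (-268, 35), (-271, 58), (-274, 163)]
0.49 [(-235, 235), (-238, 195), (-241, 227), (-244, 242), (-247, 244), (-250, 244), (-253, 244), (-256, 246), (-259, 241), (-262, 149), (-265, 46), (-268, 33), (-271, 68), (-274, 132)]
[[202, 201, 202, 203, 203, 95, 48, 45, 24, 25, 23, 23, 56, 41, 39, 38, 39, 45, 46, 45, 42, 81], [218, 217, 217, 218, 220, 219, 219, 220, 218, 218, 218, 219, 219, 219, 104, 50, 44, 25, 22, 25, 21, 63]]
side [29, 18, 2, 2, 3] [ 0.483 -0.24   0.008]
side [23, 27, 2, 2, 3] [ 0.453 -0.24   0.008]
```

```bash
python3 -c "
from rig import bot
print(bot.hand_in())"
```

```text
the job is handed in; nothing more can be done
None
```

The job is handed in: both brackets were tipped onto their bases and slid without lifting, left then right, squarely into their own trays; by camera, the bumpers were still pressed in about 3.6 mm (left) and 5 mm (right) after release, at 22 s of the 69 s allowed.

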